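# Clamp the counting chamber with the inner knob only

### The job

Slide the glass counting chamber along the plate of the inspection stand until it is fully home against the end stop under the clamp foot. Then turn only the small inner knob clockwise until the foot holds the glass firmly but gently (a press of about 14 N, never over 30 N or the glass cracks), without shifting the graduated setting ring around the knob or disturbing the things beside the stand, and let go.

Things in the scene. Friction and masses are not known exactly. Their poses are not given: they have to be found in the camera images.
- clamp_stand: inspection stand fixed to the bench: dark steel plate 180 x 92 x 8 mm. Origin at bench level; x runs along the plate from its open end (x = -95 mm) to the grey housing (x = 19 to 79, 64 mm wide, top z = 53 mm), z up. The setting ring and, concentric above it, the inner knob sit on the housing at x = 49, y = 0. A clamp arm 14 mm wide reaches from it to x = -8, top at z = 52 mm or lower.
- end_stop (a point): middle of the flat end stop face that the chamber is pushed against (stand x = +10 mm, z = 12.5 mm; the face is 9 mm high from the plate). Two steel guide rails 9 mm high and 35 mm apart lead to it from stand x = -35 mm, with a flared mouth from x = -53 mm.
- count_chamber: loose plain glass slab 75 x 32 x 8 mm, about 40 g, flat on the plate (underside at stand z = 8 mm), long side (its y axis) along the stand's x, leading end already in the guide rails. Origin: centre of its underside. Fully home its leading end touches the end stop, its origin is at stand x = -27.5 mm and its near end face, where it is pushed, at x = -65 mm.
- knob_grip (a point): on the vertical axis of the small black inner knob, 8 mm below its flat top. The knob is round, 28 mm in diameter, and stands 20 mm above the ring (ring's top 12.3 mm below this point). Clockwise from above lowers the clamp foot 10 mm per radian; it may start up to 1.4 rad from touching the glass and needs at most 1.9 rad in all. It stays where it is left.
- knob_top (a point): centre of the inner knob's flat top. Feel: the knob turns free against a steady friction of about 0.3 N m until the foot meets the glass, at least 0.3 rad from the start; then each newton of foot force adds 0.01 N m (sprung foot, 40 N per further radian). 14 N is felt as 0.14 N m over free turning, also when each is read after the same small step and stop; 30 N (glass cracks) as 0.3.
- ring_mark (a point): the long graduation line on top of the setting ring, near its rim, 27 mm from the knob's axis. The ring is an aluminium disc 56 mm in diameter, 8 mm thick, concentric with the knob and below it; it turns at the lightest touch (0.012 N m), has already been set, and must stay as it is.
- clamp_arm: the clamp arm, a steel bar 36 x 14 x 8 mm that carries the round rubber foot (13 mm in diameter, at stand x = -3 mm, y = 0) and sinks as the knob is turned clockwise. Origin at the bar's mid-height, at stand x = 0. How far the foot's underside hangs below this point was set by hand with a screw (17 to 24 mm) and is not measured; it starts 3 to 14 mm above the glass's top (stand z = 16 mm).
- dye_bottle: small brown bottle with a white cap, standing loose beside the stand, 30 mm across and 66 mm tall; origin at the centre of its underside, z up. A bystander: leave it where it is.
- oil_bottle: small brown bottle with a black cap, standing loose beside the stand, 26 mm across and 58 mm tall; origin at the centre of its underside, z up. A bystander: leave it where it is.
- culture_dish: flat round lidded culture dish, standing loose beside the stand, 60 mm across and 16 mm tall; origin at the centre of its underside, z up. A bystander: leave it where it is.
There are look-alikes about, which are no part of the job. Of the things like the count_chamber, leave any that is green; of the rest the smaller one is meant.

How it is judged:
By the outcome, as a careful person would: the job done as asked, in the order asked, and still so for the second after the job is handed in, with the robot touching nothing.
It also fails if it takes over 72 s, if anything falls off the work surface, if the arm or the gripper's body presses on something with over 40 N, if the wrist force passes 120 N, or if a joint passes its speed limit or range.

### The arm

A 7-joint arm with a two-finger parallel gripper is mounted at the origin on a cart in front of the work surface, level with it; the furniture and walls round the work are solid. World frame = base frame: x ahead of the robot, y to its left, z up, the work surface at z = 0. Lengths are in m, angles in rad, forces in N, time in s.
With the tool pointing down it reaches from about 0.425 to 0.925 m from the base axis. Payload 6.8 kg.
Tool frame: the origin (TCP) lies midway between the tips of the shut fingers; the grasp point (between the pads) lies 19 mm behind it; z points along the fingers, y is the line along which they close (so a half turn about z gives the same grasp; the last joint's range is limited). The gripper opens to 85 mm and grips with 20 to 120 N. Pads are 22 mm wide; open, the fingers measure 114 mm over their backs; the gripper's body (76 mm by 85 mm) begins 54 mm behind the grasp point. The pads swing forward as they close: fully open they stand 13 mm farther back than shut.
Start: joints at [1.228, 0.477, 0.022, 1.555, -0.011, 1.109, -0.083], TCP at [0.157, -0.656, 0.231] pointing down, gripper open.
Joint ranges: [-2.96, 2.96], [-0.34, 2.1], [-1.41, 1.46], [0.24, 2.44], [-1.37, 4.51], [0.17, 1.92], [-2.96, 2.96]. Speed limits (rad/s): [2.39, 2.39, 3.14, 3.14, 3.14, 3.14, 3.14].

### API

Orientations are given as a rotation vector (axis times angle).
In Python, from bench import r gives the robot as it stands. The module is installed in compiled form; this text tells all that it offers.
- The arm moves only by the tool apply_moves, never from a script. Its argument "rows" is a list of rows, each a list of 6 numbers: the shift along the tool's x, y, z scaled (see below), then the turn, a rotation vector about the tool's x, y, z scaled (see below). A call has 1 to 5 rows; each row is the pose to reach, as a shift and turn from the pose commanded when the call began, along the tool's axes at that moment; what a row does not reach only later rows make up. The controller multiplies each number of a shift by 0.25 m and each number of a turn by 90 degrees. A row lasts 1/8 s, in which the tool goes at most 62.5 mm and 10.7 degrees, less where a joint would pass 70% of its speed; a pose out of reach is approached as far as the arm can. A call with a number of a shift or a turn outside -1 to 1 is refused whole. A call with a gripper value outside its range is refused whole. "claw" is the opening, from 0 (shut) to 1 (fully open), set as the call begins (left out, the last holds). The fingers move at their own pace and stop on an object; "newtons" is the grip in N (left out, the last holds). Time passes only in rows, so rows that repeat a pose let the fingers close. It gives the time, the measured TCP pose, the force, the opening and the grip force at its end, in the units of the state.
- r.get_obs(): the state, without advancing time (a new reading comes with each control period).
- r.grab_frame(name): name is "scene" or "top"; returns a dict with "pixels" (400x640x3 uint8, red, green, blue), "intrinsics" (3x3 intrinsics, pixels), "dist" ([k1, k2, p1, p2, k3] as OpenCV has them; the pictures are not rectified), "eye" and "attitude" of the camera in the world. Camera axes: x right, y up, looking along -z (the intrinsics and any distortion apply to the point x, -y, -z); pixel columns grow to the right and rows downward; lengths in m; the calibration is good to about 2 mm. A picture is of the moment at which its call begins. There is no depth.
- r.hand_in(): hands the job in; it is judged then, once.
Trained networks look in a picture, given as the dict that the camera call returned (one of the last four; its "shot" number tells which), for a name from the list of things; names that differ only in an ending like _2 or _b are one class to them, and where a whole thing is asked for, a point or a joint stands for the part that bears it (a point fixed in the world has none). Each returns a list of dicts, best first, with "conf" (0 to 1); they miss things now and then, are a little off and sometimes report something else, mostly with a low value. They report only what shows in the picture. A call takes as long as a camera call. They do not tell look-alikes from the thing itself.
- r.search_frame(picture, thing): "rect" ([left, top, width, height] in pixels, round what is visible of it).
- r.outline_of(picture, thing): "pixels" (400x640 bool, what is visible of it) and "rect" ([left, top, width, height] in pixels, round what is visible of it).
- r.landmark_of(picture, thing): "point" ([column, row] in pixels: a listed point, or the origin of a listed thing).
The state is a dict: "clock": time; "joints": joint angles; "qvel": joint speeds; "tau": joint torques, N m; "tcp_pos": TCP position; "orientation": TCP orientation; "contact_force": force on the tool from outside, world axes, zero at the start; "moment": the same for the moment, N m; "grip_width": finger opening in m; "gripper_force": force on a finger pad.
Only numpy, scipy, OpenCV 4.12 (cv2) and the standard library are available. Lean on these libraries where they do the work, as an engineer would, in place of code of your own. Each camera call takes 0.05 s, during which the arm holds its last target. There are 200 camera calls.

## Working session

There is one attempt and no reset: what is moved stays moved. The work goes in short steps, Python scripts to look and compute and a tool call to move; the robot and the scene stay as the last step left them, time stands still between calls to the robot, and variables do not carry over. Pictures are saved under pics/ and viewed, at most 10 in all, crops included, and the job is handed in when it is done.

Besides the shell and the picture viewer there is one more tool, called after "Call:" as a command line: name --pt "numbers of a row" for each row, then --argument value for the rest. apply_moves: Moves the arm, as the interface text tells. Its arguments: {"type":"object","properties":{"rows":{"type":"array","items":{"type":"array","items":{"type":"number"}}},"claw":{"type":"number"},"newtons":{"type":"number"}},"required":["rows"]}

```bash
mkdir -p pics; cat > h.py <<'E'
import numpy as np, cv2
from scipy.spatial.transform import Rotation as R
from bench import r
def att(p):
    a=np.array(p["attitude"],float)
    if a.shape==(3,3): return a
    return R.from_quat(a).as_matrix() if a.size==4 else R.from_rotvec(a).as_matrix()
def ray(p,px):
    u=cv2.undistortPoints(np.array([[px]],float),np.array(p["intrinsics"],float),np.array(p["dist"],float))[0,0]
    return np.array(p["eye"]),att(p)@np.array([u[0],-u[1],-1])
def atz(p,px,z):
    o,d=ray(p,px); return o+d*(z-o[2])/d[2]
def proj(p,X):
    c=(np.atleast_2d(X)-np.array(p["eye"]))@att(p)
    c=c*[1,-1,-1]
    return cv2.projectPoints(c,np.zeros(3),np.zeros(3),np.array(p["intrinsics"],float),np.array(p["dist"],float))[0][:,0]
def tri(a,pa,b,pb):
    o1,d1=ray(a,pa);o2,d2=ray(b,pb)
    d1/=np.linalg.norm(d1);d2/=np.linalg.norm(d2)
    s=np.linalg.lstsq(np.c_[d1,-d2],o2-o1,rcond=None)[0]
    p,q=o1+s[0]*d1,o2+s[1]*d2
    return (p+q)/2,np.linalg.norm(p-q)
def save(p,n): cv2.imwrite(f"pics/{n}.png",p["pixels"][:,:,::-1])
E
cat > a.py <<'E'
from h import *
np.set_printoptions(precision=4,suppress=True)
ps={n:r.grab_frame(n) for n in("scene","top")}
for n,p in ps.items():
    save(p,n+"0"); print(n,p["eye"],p["attitude"],np.array(p["intrinsics"])[0])
    for t in "end_stop knob_grip knob_top ring_mark clamp_stand clamp_arm count_chamber dye_bottle oil_bottle culture_dish".split():
        print(t,[(np.round(d["point"],1).tolist(),round(d["conf"],2)) for d in r.landmark_of(p,t)[:4]])
cv2.imwrite("pics/both.png",np.vstack([ps["scene"]["pixels"],ps["top"]["pixels"]])[:,:,::-1][:, :])
o=r.get_obs();print(o)
E
python3 a.py
```

```text
scene [-0.0505 -0.3965  0.4908] [ 0.9648 -0.5252 -0.9452] [448.223    0.     319.6979]
end_stop [([345.0, 219.0], 0.84), ([350.3, 177.3], 0.3)]
knob_grip [([350.7, 185.2], 0.6)]
knob_top [([353.9, 175.6], 0.47)]
ring_mark [([344.5, 179.9], 0.48), ([342.0, 206.8], 0.35)]
clamp_stand [([338.9, 225.8], 0.77)]
clamp_arm [([340.7, 205.2], 0.56)]
count_chamber [([246.8, 236.8], 0.96), ([324.0, 308.9], 0.95), ([335.4, 236.6], 0.63)]
dye_bottle [([300.9, 220.3], 0.79)]
oil_bottle [([390.9, 239.0], 0.76), ([344.8, 218.7], 0.22)]
culture_dish [([402.4, 215.3], 0.57)]
top [ 0.4929 -0.0305  0.9585] [ 0.0798 -0.0515 -1.5679] [441.1022   0.     317.9492]
end_stop [([332.2, 171.0], 0.81), ([371.7, 128.6], 0.37)]
knob_grip [([327.6, 149.2], 0.53)]
knob_top [([329.4, 148.6], 0.74)]
ring_mark [([315.9, 142.7], 0.88)]
clamp_stand [([334.1, 177.7], 0.69), ([326.8, 151.1], 0.63)]
clamp_arm [([333.8, 173.4], 0.6)]
count_chamber [([334.5, 199.8], 0.78), ([266.0, 232.3], 0.65), ([372.9, 277.9], 0.64)]
dye_bottle [([295.0, 182.9], 0.58)]
oil_bottle [([380.3, 175.4], 0.66)]
culture_dish [([373.4, 128.8], 0.82)]
{'clock': 1.1, 'joints': array([ 1.2279,  0.477 ,  0.0224,  1.5554, -0.0115,  1.1093, -0.0831]), 'qvel': array([ 0.0018, -0.0015,  0.001 ,  0.001 , -0.0011,  0.0007, -0.0002]), 'tau': array([ -0.0001, -59.6345,   1.6069, -28.1551,   0.0126,   0.0016,
         0.    ]), 'tcp_pos': array([ 0.1571, -0.6565,  0.2313]), 'orientation': array([3.12 , 0.368, 0.   ]), 'contact_force': array([-0.0571, -0.0398, -0.3013]), 'moment': array([ 0.0089,  0.0285, -0.0441]), 'gripper_force': 0.0, 'grip_width': 0.08556651800749372}
```

View pic.

```bash
python3 - <<'E'
import cv2
a=cv2.imread("pics/scene0.png")[130:340,200:460];b=cv2.imread("pics/top0.png")[90:300,210:440]
cv2.imwrite("pics/c0.png",cv2.resize(a,None,fx=2.8,fy=2.8)); cv2.imwrite("pics/c1.png",cv2.resize(b,None,fx=2.8,fy=2.8))
E
```

```text
(no output)
```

View pics/c0.png

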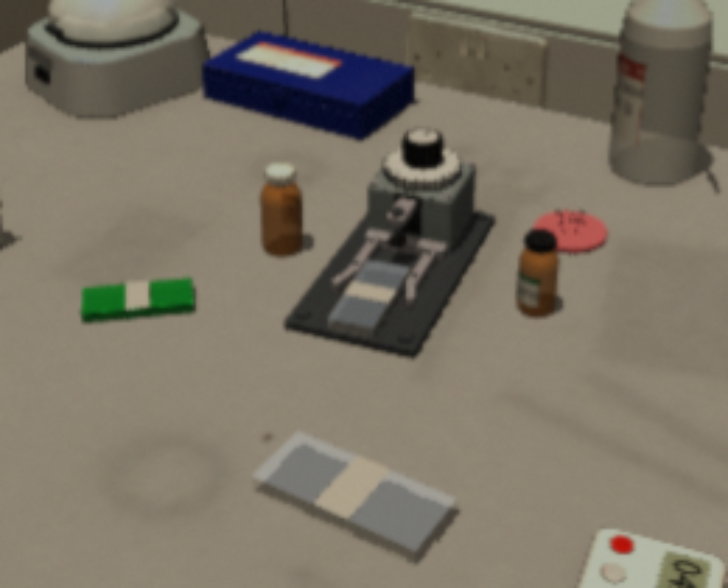

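View pics/c1.png

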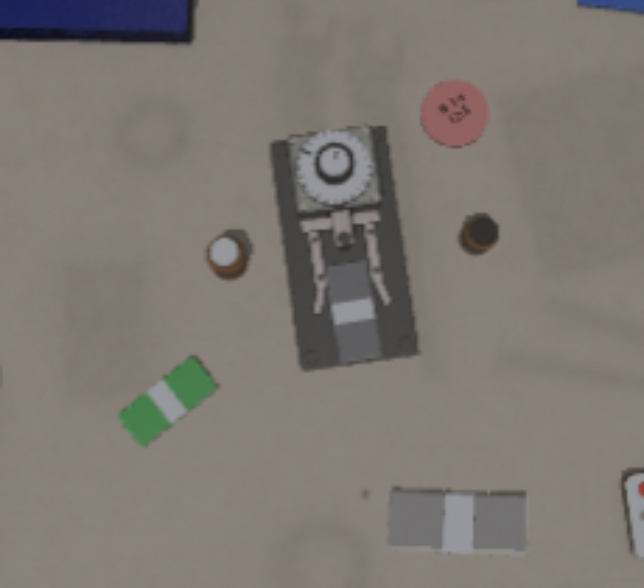

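The stand is in the middle of the top view, its open end towards the robot. The chamber is at top (337,201), the knob at about (329,148). The green slab (267,232) and the big slab (373,278) are look-alikes. The bottles are left (292,181) and right (381,174), with the dish at (372,130).

```bash
cat > b.py <<'E'
from h import *
from scipy.optimize import least_squares
np.set_printoptions(precision=4,suppress=True)
ps={n:r.grab_frame(n) for n in("scene","top")}
T,S=ps["top"],ps["scene"]
c=lambda x,y:(x/2.8+210,y/2.8+90)
s=lambda x,y:(x/2.8+200,y/2.8+130)
# stand pts: (model, cam, px). top-view: stand +x is up image
M=[((.085,.046,.008),T,c(272,143)),((.085,-.046,.008),T,c(386,127)),((-.095,-.046,.008),T,c(417,352)),((-.095,.046,.008),T,c(302,370)),
((-.095,.046,.008),S,s(287,323)),((-.095,-.046,.008),S,s(416,350)),((.085,-.046,.008),S,s(494,214)),
((.010,0,.0125),T,(332.2,171.0)),((.010,0,.0125),S,(345,219))]
def W(q,m): 
    C,Sn=np.cos(q[2]),np.sin(q[2]); m=np.array(m); return np.array([q[0]+C*m[0]-Sn*m[1],q[1]+Sn*m[0]+C*m[1],m[2]])
f=lambda q:np.concatenate([proj(k,W(q,m))[0]-p for m,k,p in M])
g=atz(T,(334,178),.01)
o=least_squares(f,[g[0],g[1],0.],loss="soft_l1")
q=o.x; print(q,np.round(f(q).reshape(-1,2),1).tolist())
print("knob tri",tri(S,(353.9,175.6),T,(329.4,148.6)),tri(S,(350.7,185.2),T,(327.6,149.2)),"knob fit",W(q,(.049,0,.08)))
kt=tri(S,(423/2.8+200,133/2.8+130),T,c(335,160));print("knob mine",kt)
print("mark at z .061",atz(T,(315.9,142.7),.061))
ch=[atz(T,c(*p),.016) for p in((329,263),(368,263),(382,357),(341,362))]
C=np.array([[np.cos(q[2]),np.sin(q[2])],[-np.sin(q[2]),np.cos(q[2])]])
for x in ch: print("chamber stand",C@(x[:2]-q[:2]))
for n,a,b in(("dye",(300.9,220.3),(295,182.9)),("oil",(390.9,239),(380.3,175.4)),("dish",(402.4,215.3),(373.4,128.8))):
    w=atz(T,b,0);print(n,w,"stand",C@(w[:2]-q[:2]),C@(atz(S,a,0)[:2]-q[:2]))
d=r.outline_of(T,"count_chamber")
for k in d[:4]:
    ys,xs=np.nonzero(k["pixels"]);cs=cv2.boxPoints(cv2.minAreaRect(np.c_[xs,ys].astype(np.float32)));print(k["conf"],[np.round(C@(atz(T,p,.016)[:2]-q[:2]),4).tolist() for p in cs])
E
python3 b.py
```

```text
[ 0.6083 -0.0455  0.1445] [[-0.7, -0.3], [0.2, -0.5], [1.4, 0.6], [0.2, 0.2], [-0.9, -0.9], [0.2, 0.2], [0.7, 0.0], [0.0, 0.1], [-0.7, -0.5]]
knob tri (array([ 0.6552, -0.0407,  0.0904]), np.float64(0.00787758706037633)) (array([ 0.6572, -0.0354,  0.0669]), np.float64(0.0035851687625663743)) knob fit [ 0.6568 -0.0384  0.08  ]
knob mine (array([ 0.6572, -0.0379,  0.085 ]), np.float64(0.00010946548120590848))
mark at z .061 [ 0.671  -0.0097  0.061 ]
chamber stand [-0.0164  0.0142]
chamber stand [-0.0207 -0.0154]
chamber stand [-0.0935 -0.0155]
chamber stand [-0.0928  0.016 ]
dye [0.5939 0.0372 0.    ] stand [-0.0024  0.0839] [-0.0087  0.0871]
oil [ 0.6106 -0.1494  0.    ] stand [-0.0127 -0.1032] [-0.0088 -0.1002]
dish [ 0.7145 -0.1354  0.    ] stand [ 0.0921 -0.1043] [ 0.0819 -0.1008]
0.97 [[-0.017, 0.0195], [-0.0171, -0.0121], [-0.092, -0.0117], [-0.0919, 0.0197]]
0.88 [[-0.2374, 0.0016], [-0.1943, -0.0065], [-0.2137, -0.1098], [-0.2569, -0.1015]]
0.72 [[-0.1077, 0.194], [-0.0712, 0.1275], [-0.1019, 0.1104], [-0.1383, 0.1767]]
```

```bash
cat >> h.py <<'E'
Q=np.array([0.6083,-0.0455,0.1445])
def W(x,y,z):
    C,S=np.cos(Q[2]),np.sin(Q[2]); return np.array([Q[0]+C*x-S*y,Q[1]+S*x+C*y,z])
def down(yaw): # tool x at yaw, z down
    return np.array([[np.cos(yaw),np.sin(yaw),0],[np.sin(yaw),-np.cos(yaw),0],[0,0,-1]])
def plan(P,yaw):
    o=r.get_obs(); A=R.from_rotvec(o["orientation"]).as_matrix(); s=A.T@(np.array(P)-o["tcp_pos"])
    t=R.from_matrix(A.T@down(yaw)).as_rotvec()
    print("t",o["clock"],"row",np.round(s/.25,4).tolist(),np.round(t/(np.pi/2),4).tolist(),"j7",round(o["joints"][6],2))
    l=np.array(o["tcp_pos"])[:2]-Q[:2];c,n=np.cos(Q[2]),np.sin(Q[2]);print("stand pos",c*l[0]+n*l[1],-n*l[0]+c*l[1],o["tcp_pos"][2],o["contact_force"],o["moment"])
E
python3 -c "
from h import *
plan(W(-.125,.0,.15),Q[2])"
```

```text
t 1.25 row [1.8262, -2.0021, 0.3252] [0.0, 0.0, 0.0575] j7 -0.08
stand pos -0.534565420953558 -0.5396454658439707 0.231295060919259 [-0.50045709  0.41235379  0.34864763] [ 0.00242277  0.00033993 -0.03046938]
```

Call:
apply_moves --pt "0.8 -0.88 0 0 0 0.0575" --pt "0.8 -0.88 0 0 0 0.0575" --pt "0.8 -0.88 0 0 0 0.0575" --pt "0.8 -0.88 0 0 0 0.0575" --pt "0.8 -0.88 0 0 0 0.0575" --claw 0

```text
clock: 1.88
tcp_pos: [0.3017, -0.3936, 0.2316]
orientation: [3.133, 0.23, 0.001]
contact_force: [0.3, 0.6, -0.2]
grip_width: 0.0005
gripper_force: 0.0
```

```bash
python3 -c "
from h import *
plan(W(-.125,.0,.15),Q[2])"
```

```text
t 1.875 row [0.9162, -1.1996, 0.3267] [0.0002, -0.0004, 0.0012] j7 -0.65
stand pos -0.3535589769477764 -0.3002858907306926 0.23162399685278243 [ 0.2661999   0.59423985 -0.187068  ] [-0.01960141  0.0104991   0.0706537 ]
```

Call:
apply_moves --pt "0.9 -0.99 0 0 0 0" --pt "0.9 -0.99 0 0 0 0" --pt "0.9 -0.99 0 0 0 0" --pt "0.9 -0.99 0 0 0 0" --pt "0.9 -0.99 0 0 0 0"

```text
clock: 2.5
tcp_pos: [0.4761, -0.1354, 0.2318]
orientation: [3.133, 0.226, 0.002]
contact_force: [0.6, -0.9, 0.7]
grip_width: 0.0
gripper_force: 0.0
```

Call:
apply_moves --pt "0 0 0.3 0 0 0" --pt "0 0 0.3 0 0 0" --pt "0 0 0.3 0 0 0"

```text
clock: 2.88
tcp_pos: [0.4744, -0.1378, 0.1562]
orientation: [-3.133, -0.224, 0.003]
contact_force: [1.3, -0.1, 0.8]
grip_width: -0.0005
gripper_force: 0.0
```

```bash
cat > c.py <<'E'
from h import *
plan(W(-.118,.0,.012),Q[2])
T=r.grab_frame("top");save(T,"top1")
C=np.array([[np.cos(Q[2]),np.sin(Q[2])],[-np.sin(Q[2]),np.cos(Q[2])]])
for k in r.outline_of(T,"count_chamber")[:3]:
    ys,xs=np.nonzero(k["pixels"]);cs=cv2.boxPoints(cv2.minAreaRect(np.c_[xs,ys].astype(np.float32)));print(k["conf"],[np.round(C@(atz(T,p,.016)[:2]-Q[:2]),4).tolist() for p in cs])
E
python3 c.py
```

```text
t 2.875 row [0.1118, -0.288, 0.5768] [-0.0002, 0.0012, -0.001] j7 -1.39
stand pos -0.14580020423211562 -0.07201216644071023 0.1562396770944841 [ 1.3447154  -0.11646745  0.80300221] [-0.09717173 -0.01600564 -0.00405006]
0.95 [[-0.0189, 0.018], [-0.0183, -0.0127], [-0.0905, -0.014], [-0.0912, 0.0165]]
0.56 [[-0.1071, 0.1929], [-0.0706, 0.1264], [-0.1002, 0.1099], [-0.1366, 0.1763]]
```

Call:
apply_moves --pt "0.084 -0.296 0 0 0 0" --pt "0.084 -0.296 0 0 0 0" --pt "0.084 -0.296 0.57 0 0 0" --pt "0.084 -0.296 0.57 0 0 0" --pt "0.084 -0.296 0.57 0 0 0"

```text
clock: 3.6
tcp_pos: [0.4837, -0.0615, 0.0121]
orientation: [3.133, 0.225, -0.006]
contact_force: [-0.1, 0.4, 0.3]
grip_width: -0.0
gripper_force: 0.0
```

Call:
apply_moves --pt "0.0 0 0 0 0 0" --pt "0.0 0 0 0 0 0"

```text
clock: 3.85
tcp_pos: [0.4872, -0.061, 0.016]
orientation: [3.133, 0.226, 0.006]
contact_force: [0.7, 0.6, 1.0]
grip_width: -0.0001
gripper_force: 0.0
```

```bash
python3 -c "
from h import *
plan(W(-.1,.002,.012),Q[2])
S=r.grab_frame('scene');cv2.imwrite('pics/s1.png',cv2.resize(S['pixels'][160:290,250:430,::-1],None,fx=4,fy=4))"
```

```text
t 3.85 row [0.0882, 0.0002, 0.0163] [0.0007, -0.0024, -0.0004] j7 -1.68
stand pos -0.12206114544115478 0.0020597839758921283 0.01599469501392931 [0.74888193 0.64673515 0.95903691] [ 0.02506543 -0.06598199 -0.02407531]
```

View pics/s1.png

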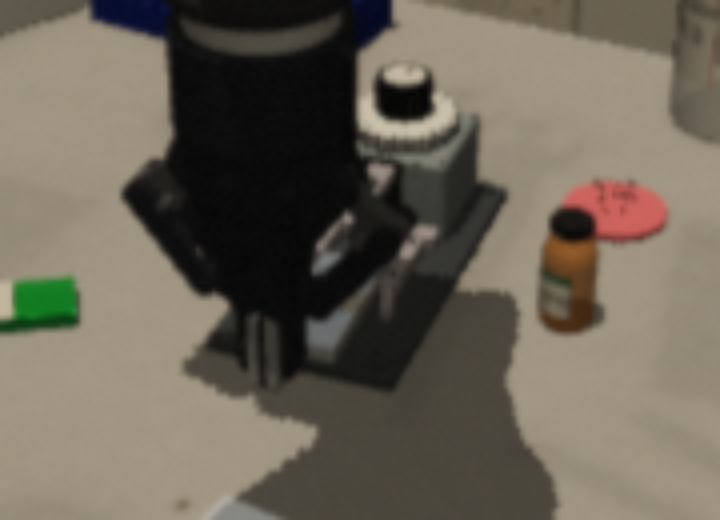

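Call:
apply_moves --pt "0.03 0 0.01 0 0 0" --pt "0.06 0 0.01 0 0 0" --pt "0.06 0 0.01 0 0 0" --pt "0.06 0 0.01 0 0 0"

```text
clock: 4.4
tcp_pos: [0.5, -0.0585, 0.0113]
orientation: [3.133, 0.227, -0.0]
contact_force: [-0.1, -0.4, 0.4]
grip_width: 0.0001
gripper_force: 0.0
```

```bash
python3 -c "
from h import *
plan(W(-.1,.002,.012),Q[2])"
```

```text
t 4.4 row [0.0362, 0.0029, -0.0029] [0.0, 0.0002, -0.0] j7 -1.69
stand pos -0.10904109317799779 0.0027203281547178732 0.011279229412145944 [-0.13133175 -0.4069055   0.43297749] [0.02210228 0.01202352 0.01073768]
```

Call:
apply_moves --pt "0.016 0 0 0 0 0" --pt "0.032 0 0 0 0 0" --pt "0.048 0 0 0 0 0" --pt "0.064 0 0 0 0 0" --pt "0.08 0 0 0 0 0"

```text
clock: 5.03
tcp_pos: [0.5201, -0.0556, 0.0113]
orientation: [-3.133, -0.227, 0.0]
contact_force: [-0.2, 0.2, -0.3]
grip_width: 0.0003
gripper_force: 0.1
```

Call:
apply_moves --pt "0.008 0 0 0 0 0" --pt "0.016 0 0 0 0 0" --pt "0.024 0 0 0 0 0" --pt "0.032 0 0 0 0 0" --pt "0.032 0 0 0 0 0"

```text
clock: 5.65
tcp_pos: [0.5281, -0.0544, 0.0113]
orientation: [-3.133, -0.227, -0.001]
contact_force: [-0.0, 0.5, -0.2]
grip_width: 0.0005
gripper_force: 0.0
```

```bash
python3 -c "
from h import *
plan(W(-.076,.002,.011),Q[2])"; python3 c.py
```

```text
t 5.65 row [0.0187, 0.0029, 0.0013] [-0.0, -0.0003, -0.0] j7 -1.69
stand pos -0.08066975789090457 0.0027354688082845083 0.011332723312120308 [-0.02393325  0.49817823 -0.19082567] [ 0.00535954 -0.02263097  0.02840075]
t 5.65 row [-0.1493, 0.0109, -0.0027] [-0.0, -0.0003, -0.0] j7 -1.69
stand pos -0.08066975789090457 0.0027354688082845083 0.011332723312120308 [-0.02393325  0.49817823 -0.19082567] [ 0.00535954 -0.02263097  0.02840075]
0.63 [[-0.107, 0.191], [-0.0726, 0.1282], [-0.1007, 0.1126], [-0.135, 0.1752]]
```

Now 2 mm at a time, until the force rises.

Call:
apply_moves --pt "0.006 0 0 0 0 0" --pt "0.012 0 0 0 0 0" --pt "0.012 0 0 0 0 0"

```text
clock: 6.12
tcp_pos: [0.531, -0.054, 0.0113]
orientation: [-3.133, -0.227, -0.0]
contact_force: [0.2, 0.5, 0.0]
grip_width: 0.0003
gripper_force: 0.0
```

Call:
apply_moves --pt "0.004 0 0 0 0 0" --pt "0.004 0 0 0 0 0"

```text
clock: 6.38
tcp_pos: [0.5318, -0.0539, 0.0113]
orientation: [3.133, 0.227, 0.0]
contact_force: [0.7, 0.5, 0.6]
grip_width: -0.0
gripper_force: 0.0
```

Call:
apply_moves --pt "0.004 0 0 0 0 0" --pt "0.004 0 0 0 0 0"

```text
clock: 6.62
tcp_pos: [0.5329, -0.0538, 0.0113]
orientation: [3.133, 0.227, 0.0]
contact_force: [0.1, -0.1, 0.1]
grip_width: 0.0
gripper_force: 0.0
```

Call:
apply_moves --pt "0.004 0 0 0 0 0" --pt "0.004 0 0 0 0 0"

```text
clock: 6.88
tcp_pos: [0.533, -0.0537, 0.0112]
orientation: [3.133, 0.226, -0.002]
contact_force: [-3.6, 0.1, 2.9]
grip_width: 0.0004
gripper_force: 1.5
```

Call:
apply_moves --pt "0.004 0 0 0 0 0" --pt "0.004 0 0 0 0 0"

```text
clock: 7.12
tcp_pos: [0.5331, -0.0537, 0.011]
orientation: [3.133, 0.226, -0.005]
contact_force: [-6.1, -0.4, 5.0]
grip_width: -0.0001
gripper_force: 2.9
```

Call:
apply_moves --pt "0.004 0 0 0 0 0" --pt "0.004 0 0 0 0 0"

```text
clock: 7.38
tcp_pos: [0.5331, -0.0538, 0.0108]
orientation: [3.133, 0.226, -0.008]
contact_force: [-7.5, -0.7, 5.9]
grip_width: -0.0
gripper_force: 3.9
```

Call:
apply_moves --pt "-0.03 0 0 0 0 0" --pt "-0.1 0 0 0 0 0" --pt "-0.14 0 0 0 0 0" --pt "-0.14 0 -0.25 0 0 0" --pt "-0.14 0 -0.45 0 0 0"

```text
clock: 8.0
tcp_pos: [0.5015, -0.0582, 0.1255]
orientation: [-3.133, -0.227, -0.002]
contact_force: [1.5, -0.6, -0.3]
grip_width: -0.0003
gripper_force: 0.0
```

Call:
apply_moves --pt "-0.2 0.1 -0.2 0 0 0" --pt "-0.4 0.2 -0.2 0 0 0" --pt "-0.4 0.2 -0.2 0 0 0" --claw 0.55

```text
clock: 8.38
tcp_pos: [0.4064, -0.125, 0.1744]
orientation: [3.132, 0.218, 0.0]
contact_force: [0.4, 1.1, 0.3]
grip_width: 0.0471
gripper_force: 0.0
```

```bash
python3 c.py; python3 - <<'E'
from h import *
S=r.grab_frame("scene");T=r.grab_frame("top")
a=cv2.resize(S['pixels'][160:290,250:430,::-1],(540,390))
b=cv2.resize(T['pixels'][125:235,280:400,::-1],None,fx=3.5,fy=3.5)[:390]
cv2.imwrite('pics/s2.png',cv2.resize(np.hstack([a,np.vstack([b,np.zeros((max(0,390-len(b)),b.shape[1],3),np.uint8)])]),(790,321)))
for p in (S,T):
  for t in "knob_top","ring_mark","clamp_arm","dye_bottle","oil_bottle","culture_dish": print(t,[(np.round(d["point"],1).tolist(),round(d["conf"],2)) for d in r.landmark_of(p,t)[:2]])
print(proj(T,W(.049,0,.0813)),proj(S,W(.049,0,.0813)), proj(T,W(-.065,0,.016)))
o=r.outline_of(S,"knob_top")
E
```

```text
t 8.375 row [0.372, -0.2022, 0.6493] [0.0015, 0.0, -0.0036] j7 -1.36
stand pos -0.21127166824452917 -0.04964470202695956 0.17444680702201804 [0.40128023 1.11682396 0.34968473] [ 0.06549217 -0.0830619   0.01545288]
0.98 [[0.0099, 0.0203], [0.01, -0.0137], [-0.0647, -0.0137], [-0.0648, 0.0201]]
0.91 [[-0.1086, 0.1923], [-0.0715, 0.1285], [-0.0994, 0.1121], [-0.1364, 0.1757]]
0.58 [[-0.1976, -0.0043], [-0.1958, -0.0578], [-0.2226, -0.0588], [-0.2244, -0.0053]]
knob_top [([349.7, 175.8], 0.46)]
ring_mark [([342.8, 180.9], 0.62)]
clamp_arm [([338.8, 229.6], 0.59), ([342.4, 206.0], 0.36)]
dye_bottle [([304.3, 219.9], 0.81)]
oil_bottle [([390.1, 240.7], 0.91)]
culture_dish [([402.3, 216.3], 0.6)]
knob_top [([331.9, 147.7], 0.62)]
ring_mark [([314.9, 140.1], 0.67), ([332.2, 174.0], 0.43)]
clamp_arm [([334.5, 172.9], 0.41)]
dye_bottle [([293.9, 180.1], 0.47)]
oil_bottle [([379.5, 175.2], 0.42)]
culture_dish [([371.7, 132.5], 0.74)]
[[329.92657081 147.65245396]] [[351.18385217 179.31685338]] [[337.32272764 205.36114999]]
```

View pics/s2.png

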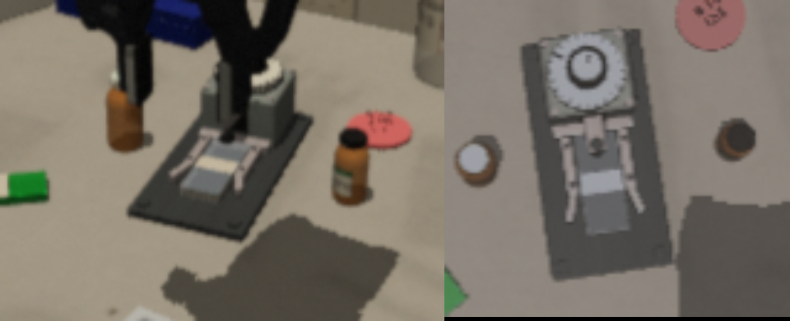

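Picture s2: the chamber is home and straight (leading end at the stop, near end about −65 mm). The ring, bottles and dish have not moved. Next: over to the knob, with the tool turned counter-clockwise.

Call:
apply_moves --pt "0.25 -0.06 0 0 0 -0.118" --pt "0.5 -0.12 0 0 0 -0.236" --pt "0.75 -0.2 0 0 0 -0.354" --pt "0.75 -0.2 0 0 0 -0.472" --pt "0.75 -0.2 0 0 0 -0.59"

```text
clock: 9.85
tcp_pos: [0.5885, -0.0448, 0.1733]
orientation: [-2.695, -1.613, -0.0]
contact_force: [-0.1, 0.3, 0.3]
grip_width: 0.047
gripper_force: 0.0
```

Call:
apply_moves --pt "0 0 0 0 0 -0.118" --pt "0 0 0 0 0 -0.236" --pt "0 0 0 0 0 -0.354" --pt "0 0 0 0 0 -0.472" --pt "0 0 0 0 0 -0.59"

```text
clock: 10.48
tcp_pos: [0.5876, -0.046, 0.1737]
orientation: [-1.692, -2.647, 0.0]
contact_force: [-0.8, -0.3, 0.3]
grip_width: 0.0472
gripper_force: 0.0
```

```bash
python3 -c "
from h import *
plan(W(.049,.001,.067),Q[2]+2*np.pi/3)"
```

```text
t 10.475 row [-0.0849, 0.2651, 0.4267] [-0.0001, 0.0, -0.1497] j7 0.07
stand pos -0.020558329329713212 0.0024975765148979117 0.17369231965165274 [-0.81529511 -0.28865413  0.33646515] [ 0.03809955 -0.01932833 -0.03198059]
```

Call:
apply_moves --pt "-0.085 0.265 0 0 0 -0.1" --pt "-0.085 0.265 0 0 0 -0.1" --pt "-0.085 0.265 0 0 0 -0.1" --pt "-0.085 0.265 0.15 0 0 -0.1" --pt "-0.085 0.265 0.22 0 0 -0.1"

```text
clock: 11.1
tcp_pos: [0.6548, -0.0384, 0.1172]
orientation: [-1.487, -2.765, 0.004]
contact_force: [-0.5, -0.5, 0.4]
grip_width: 0.0471
gripper_force: 0.0
```

Call:
apply_moves --pt "0 0 0 0 0 0" --pt "0 0 0 0 0 0"

```text
clock: 11.35
tcp_pos: [0.6572, -0.0376, 0.12]
orientation: [1.487, 2.766, 0.001]
contact_force: [-0.2, -0.1, 0.6]
grip_width: 0.0472
gripper_force: 0.0
```

```bash
python3 - <<'E'
from h import *
plan(W(.049,.001,.067),Q[2]+2*np.pi/3)
S=r.grab_frame("scene");T=r.grab_frame("top")
a=cv2.resize(S['pixels'][130:250,290:420,::-1],None,fx=3,fy=3);b=cv2.resize(T['pixels'][90:210,270:400,::-1],None,fx=3,fy=3)
cv2.imwrite('pics/s3.png',np.hstack([a,b]))
E
```

```text
t 11.35 row [0.0018, -0.0021, 0.2121] [0.0008, 0.0006, -0.0535] j7 0.16
stand pos 0.049581054981956224 0.0008179453571553665 0.12003813266699309 [-0.17362217 -0.12265453  0.56028135] [ 0.01728869 -0.01098574 -0.02411417]
```

View pics/s3.png

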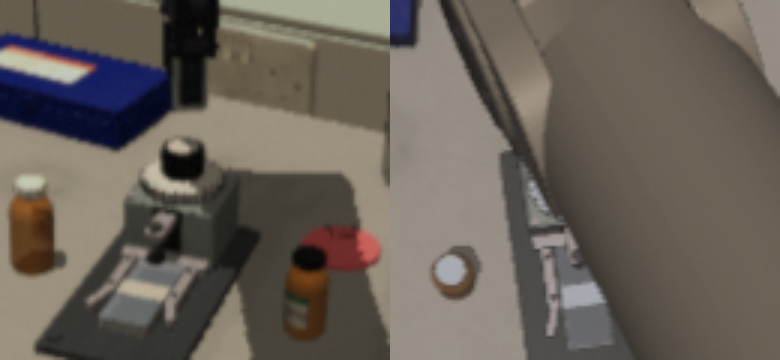

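```bash
python3 - <<'E'
from h import *
S=r.grab_frame("scene")
print(proj(S,np.array([W(.049,.001,z) for z in(.061,.0813,.12,.13)])))
cv2.imwrite('pics/s4.png',cv2.resize(S['pixels'][130:205,320:390,::-1],None,fx=8,fy=8,interpolation=cv2.INTER_CUBIC))
E
```

```text
[[350.57875385 188.23276219]
 [350.70605514 179.23761869]
 [350.95873856 161.50992282]
 [351.02626899 156.8002419 ]]
```

View pics/s4.png

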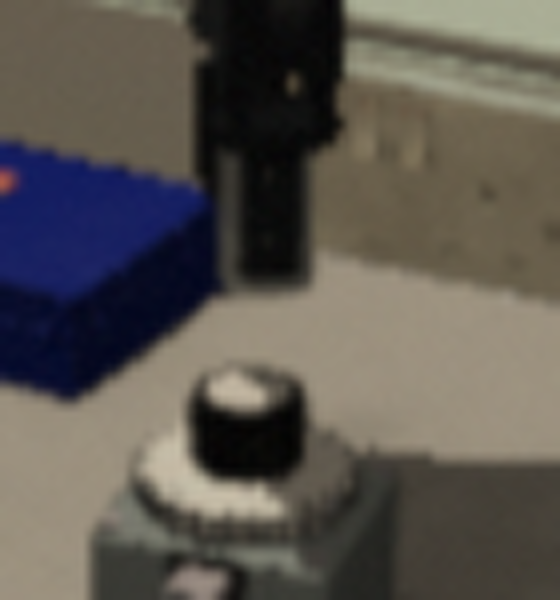

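Picture s4: the knob axis is at column ~351 and the fingers are where expected above it, so they line up. I'll descend.

Call:
apply_moves --pt "0 0 0.1 0 0 0" --pt "0 0 0.15 0 0 0" --pt "0 0 0.18 0 0 0" --pt "0 0 0.2 0 0 0" --pt "0 0 0.2 0 0 0"

```text
clock: 12.12
tcp_pos: [0.6568, -0.0376, 0.0688]
orientation: [-1.487, -2.767, -0.0]
contact_force: [-0.8, 0.6, -0.4]
grip_width: 0.0475
gripper_force: 0.0
```

```bash
python3 - <<'E'
from h import *
plan(W(.049,.001,.067),Q[2]+2*np.pi/3)
S=r.grab_frame("scene")
cv2.imwrite('pics/s5.png',cv2.resize(S['pixels'][130:205,320:390,::-1],None,fx=8,fy=8,interpolation=cv2.INTER_CUBIC))
E
```

```text
t 12.125 row [0.0008, -0.0003, 0.0073] [0.0, -0.0, -0.0533] j7 0.12
stand pos 0.049168575021569835 0.00084689831373098 0.06882081605861096 [-0.77291789  0.55727538 -0.36493605] [-0.01767293  0.00250563 -0.03209944]
```

View pics/s5.png

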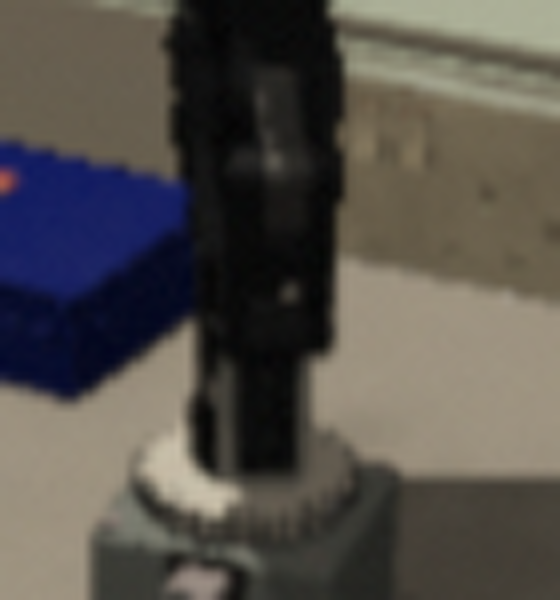

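Fingers straddle the knob, with the tips clear of the ring. Closing.

Call:
apply_moves --pt "0 0 0 0 0 0" --pt "0 0 0 0 0 0" --pt "0 0 0 0 0 0" --pt "0 0 0 0 0 0" --pt "0 0 0 0 0 0" --claw 0.0 --newtons 60

```text
clock: 12.8
tcp_pos: [0.6572, -0.0376, 0.0696]
orientation: [1.487, 2.766, 0.001]
contact_force: [-1.8, -0.3, 6.6]
grip_width: 0.0255
gripper_force: 58.9
```

```bash
cat > m.py <<'E'
from h import *
for i in range(4):
    if i: r.grab_frame("top")
    o=r.get_obs(); v=R.from_rotvec(o["orientation"]).as_matrix()[:2,0]
    print(round(o["clock"],3),"yaw",round(float(np.arctan2(v[1],v[0])),4),"F",np.round(o["contact_force"],1),"M",np.round(o["moment"],3),np.round(o["tcp_pos"],4),round(o["joints"][6],3),round(o["tau"][6],3))
E
python3 m.py
```

```text
12.8 yaw 2.1549 F [-1.8 -0.3  6.6] M [-0.057  0.327  0.002] [ 0.6572 -0.0376  0.0696] 0.125 0.004
12.85 yaw 2.155 F [-2.   0.3  5.8] M [-0.047  0.31   0.004] [ 0.6572 -0.0376  0.0696] 0.125 0.004
12.9 yaw 2.155 F [-1.1  0.1  6.1] M [-0.039  0.335  0.014] [ 0.6572 -0.0376  0.0696] 0.125 0.004
12.95 yaw 2.155 F [-0.6 -0.2  5.5] M [-0.003  0.327  0.004] [ 0.6572 -0.0376  0.0696] 0.125 0.004
```

Call:
apply_moves --pt "0 0 0 0 0 0.03" --pt "0 0 0 0 0 0.06" --pt "0 0 0 0 0 0.09" --pt "0 0 0 0 0 0.12" --pt "0 0 0 0 0 0.12"

```text
clock: 13.58
tcp_pos: [0.6571, -0.0377, 0.0697]
orientation: [1.741, 2.614, 0.0]
contact_force: [-1.4, 0.2, 7.0]
grip_width: 0.0251
gripper_force: 59.0
```

```bash
python3 m.py
```

```text
13.575 yaw 1.9665 F [-1.4  0.2  7. ] M [-0.067  0.408  0.133] [ 0.6571 -0.0377  0.0697] -0.039 -0.261
13.625 yaw 1.9668 F [-2.1 -0.2  6.5] M [-0.15   0.428  0.129] [ 0.6571 -0.0377  0.0696] -0.039 -0.134
13.675 yaw 1.9669 F [-2.1 -0.3  6.1] M [-0.088  0.457  0.101] [ 0.6571 -0.0376  0.0696] -0.039 -0.102
13.725 yaw 1.9669 F [-2.3 -1.   6.4] M [-0.065  0.455  0.11 ] [ 0.6571 -0.0376  0.0696] -0.039 -0.097
```

Call:
apply_moves --pt "0 0 0 0 0 0.03" --pt "0 0 0 0 0 0.03" --pt "0 0 0 0 0 0.03"

```text
clock: 14.1
tcp_pos: [0.657, -0.0377, 0.0696]
orientation: [1.802, 2.573, 0.0]
contact_force: [-1.4, -0.5, 5.2]
grip_width: 0.0254
gripper_force: 59.0
```

```bash
python3 m.py
```

```text
14.1 yaw 1.9197 F [-1.4 -0.5  5.2] M [-0.118  0.533  0.096] [ 0.657  -0.0377  0.0696] -0.08 -0.102
14.15 yaw 1.9197 F [-2.6  0.3  6.2] M [-0.07   0.464  0.077] [ 0.657  -0.0376  0.0696] -0.08 -0.1
14.2 yaw 1.9197 F [-2.8 -0.5  7. ] M [-0.045  0.47   0.119] [ 0.657  -0.0377  0.0696] -0.08 -0.101
14.25 yaw 1.9197 F [-1.4 -0.8  6.5] M [-0.055  0.449  0.105] [ 0.657  -0.0377  0.0696] -0.08 -0.101
```

Call:
apply_moves --pt "0 0 0 0 0 0.03" --pt "0 0 0 0 0 0.06" --pt "0 0 0 0 0 0.09" --pt "0 0 0 0 0 0.09" --pt "0 0 0 0 0 0.09"

```text
clock: 14.88
tcp_pos: [0.6569, -0.0377, 0.0696]
orientation: [1.979, 2.439, -0.0]
contact_force: [-2.4, -0.5, 7.2]
grip_width: 0.0253
gripper_force: 59.0
```

```bash
python3 m.py
```

```text
14.875 yaw 1.7783 F [-2.4 -0.5  7.2] M [-0.097  0.559  0.076] [ 0.6569 -0.0377  0.0696] -0.202 -0.098
14.925 yaw 1.7783 F [-1.8 -0.8  6.3] M [-0.021  0.479  0.142] [ 0.657  -0.0377  0.0696] -0.202 -0.097
14.975 yaw 1.7783 F [-2.3 -0.6  6.9] M [-0.087  0.461  0.094] [ 0.657  -0.0377  0.0696] -0.202 -0.097
15.025 yaw 1.7784 F [-1.7 -1.2  6.5] M [-0.064  0.517  0.165] [ 0.6569 -0.0377  0.0696] -0.202 -0.098
```

Call:
apply_moves --pt "0 0 0 0 0 0.03" --pt "0 0 0 0 0 0.06" --pt "0 0 0 0 0 0.09" --pt "0 0 0 0 0 0.09" --pt "0 0 0 0 0 0.09"

```text
clock: 15.65
tcp_pos: [0.6569, -0.0377, 0.0696]
orientation: [2.146, 2.293, -0.0]
contact_force: [-2.9, -0.3, 6.7]
grip_width: 0.025
gripper_force: 59.1
```

```bash
python3 m.py
```

```text
15.65 yaw 1.6369 F [-2.9 -0.3  6.7] M [-0.131  0.583  0.038] [ 0.6569 -0.0377  0.0696] -0.324 -0.098
15.7 yaw 1.637 F [-2.8 -0.5  6.4] M [-0.132  0.576  0.115] [ 0.6569 -0.0377  0.0696] -0.324 -0.097
15.75 yaw 1.6369 F [-2.7 -0.6  6.2] M [-0.189  0.566  0.084] [ 0.6569 -0.0377  0.0696] -0.324 -0.097
15.8 yaw 1.6371 F [-1.7 -1.   7.5] M [-0.16   0.544  0.082] [ 0.6568 -0.0377  0.0696] -0.324 -0.098
```

Call:
apply_moves --pt "0 0 0 0 0 0.03" --pt "0 0 0 0 0 0.06" --pt "0 0 0 0 0 0.09" --pt "0 0 0 0 0 0.09" --pt "0 0 0 0 0 0.09"

```text
clock: 16.42
tcp_pos: [0.6567, -0.0377, 0.0696]
orientation: [2.303, 2.136, -0.0]
contact_force: [-3.6, 0.1, 7.6]
grip_width: 0.0254
gripper_force: 59.1
```

```bash
python3 m.py
```

```text
16.425 yaw 1.4956 F [-3.6  0.1  7.6] M [-0.1    0.614  0.103] [ 0.6567 -0.0377  0.0696] -0.446 -0.098
16.475 yaw 1.4956 F [-3.3 -0.1  7. ] M [-0.053  0.642  0.091] [ 0.6568 -0.0377  0.0696] -0.446 -0.097
16.525 yaw 1.4956 F [-2.7 -0.6  6.8] M [-0.095  0.656  0.036] [ 0.6568 -0.0377  0.0696] -0.446 -0.097
16.575 yaw 1.4956 F [-2.8 -0.6  6.3] M [-0.131  0.63   0.133] [ 0.6568 -0.0377  0.0696] -0.446 -0.098
```

Call:
apply_moves --pt "0 0 0 0 0 0.03" --pt "0 0 0 0 0 0.06" --pt "0 0 0 0 0 0.09" --pt "0 0 0 0 0 0.09" --pt "0 0 0 0 0 0.09"

```text
clock: 17.2
tcp_pos: [0.6567, -0.0377, 0.0696]
orientation: [2.448, 1.968, -0.001]
contact_force: [-3.2, -0.6, 7.2]
grip_width: 0.0254
gripper_force: 59.1
```

```bash
python3 m.py; python3 - <<'E'
from h import *
S=r.grab_frame("scene");o=cv2.imread("pics/scene0.png")
f=lambda a:cv2.resize(a[165:235,315:385],None,fx=5.5,fy=5.5,interpolation=cv2.INTER_CUBIC)
cv2.imwrite('pics/s6.png',np.hstack([f(o),f(S['pixels'][:,:,::-1])]))
print([(d["point"],d["conf"]) for d in r.landmark_of(S,"clamp_arm")])
E
```

```text
17.2 yaw 1.3543 F [-3.2 -0.6  7.2] M [-0.129  0.666  0.055] [ 0.6567 -0.0377  0.0696] -0.567 -0.099
17.25 yaw 1.3543 F [-3.3 -0.9  6.9] M [-0.06   0.684  0.104] [ 0.6567 -0.0377  0.0696] -0.567 -0.097
17.3 yaw 1.3542 F [-2.7 -0.3  7.3] M [-0.083  0.7    0.122] [ 0.6567 -0.0377  0.0696] -0.567 -0.098
17.35 yaw 1.3542 F [-2.6 -1.1  7. ] M [-0.084  0.674  0.103] [ 0.6567 -0.0377  0.0696] -0.567 -0.098
[([342.0, 212.0], 0.6)]
```

View pics/s6.png

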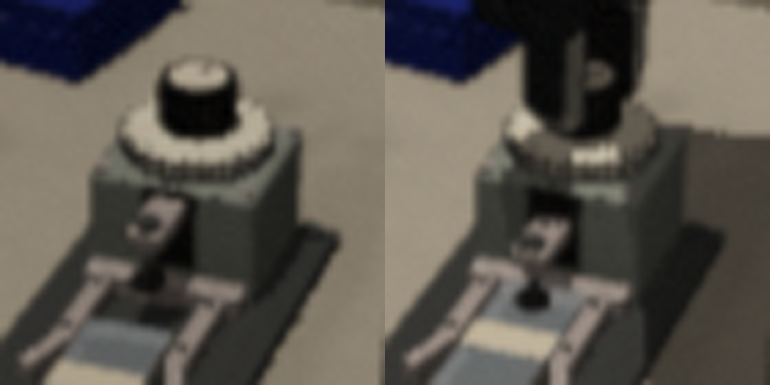

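Picture s6: the arm has sunk about 4 px (8 to 9 mm), so the knob turns with the gripper. The foot is near the glass at (533,298).

Call:
apply_moves --pt "0 0 0 0 0 0.03" --pt "0 0 0 0 0 0.06" --pt "0 0 0 0 0 0.09" --pt "0 0 0 0 0 0.09" --pt "0 0 0 0 0 0.09"

```text
clock: 18.08
tcp_pos: [0.6566, -0.0377, 0.0696]
orientation: [2.581, 1.791, -0.001]
contact_force: [-2.9, -1.2, 7.9]
grip_width: 0.0253
gripper_force: 59.1
```

```bash
python3 m.py
```

```text
18.075 yaw 1.2131 F [-2.9 -1.2  7.9] M [-0.079  0.744  0.119] [ 0.6566 -0.0377  0.0696] -0.688 -0.149
18.125 yaw 1.2131 F [-3.3 -0.4  7.8] M [-0.093  0.743  0.148] [ 0.6566 -0.0377  0.0696] -0.688 -0.148
18.175 yaw 1.2131 F [-3.2 -0.4  7.4] M [-0.124  0.708  0.165] [ 0.6566 -0.0376  0.0696] -0.688 -0.149
18.225 yaw 1.213 F [-3.9 -0.3  7.3] M [-0.056  0.733  0.195] [ 0.6566 -0.0377  0.0696] -0.688 -0.149
```

Call:
apply_moves --pt "0 0 0 0 0 0.03" --pt "0 0 0 0 0 0.06" --pt "0 0 0 0 0 0.06" --pt "0 0 0 0 0 0.06"

```text
clock: 18.73
tcp_pos: [0.6565, -0.0376, 0.0696]
orientation: [2.662, 1.667, -0.001]
contact_force: [-3.6, 0.4, 8.1]
grip_width: 0.0257
gripper_force: 59.1
```

```bash
python3 m.py
```

```text
18.725 yaw 1.119 F [-3.6  0.4  8.1] M [-0.105  0.781  0.182] [ 0.6565 -0.0376  0.0696] -0.769 -0.183
18.775 yaw 1.1189 F [-4.4 -0.3  7.4] M [-0.085  0.789  0.189] [ 0.6565 -0.0376  0.0696] -0.769 -0.182
18.825 yaw 1.119 F [-4.3 -0.8  7. ] M [-0.041  0.764  0.196] [ 0.6565 -0.0376  0.0696] -0.769 -0.182
18.875 yaw 1.119 F [-3.4 -0.7  7.9] M [-0.054  0.763  0.152] [ 0.6565 -0.0376  0.0696] -0.769 -0.183
```

Call:
apply_moves --pt "0 0 0 0 0 0.03" --pt "0 0 0 0 0 0.06" --pt "0 0 0 0 0 0.09" --pt "0 0 0 0 0 0.09" --pt "0 0 0 0 0 0.09"

```text
clock: 19.5
tcp_pos: [0.6564, -0.0376, 0.0696]
orientation: [2.773, 1.475, -0.001]
contact_force: [-4.7, -0.8, 6.6]
grip_width: 0.0255
gripper_force: 59.2
```

```bash
python3 m.py
```

```text
19.5 yaw 0.9778 F [-4.7 -0.8  6.6] M [-0.125  0.903  0.233] [ 0.6564 -0.0376  0.0696] -0.889 -0.235
19.55 yaw 0.9777 F [-4.1 -1.   8.2] M [-0.132  0.868  0.208] [ 0.6564 -0.0376  0.0696] -0.889 -0.233
19.6 yaw 0.9778 F [-4.4 -0.6  8.2] M [-0.004  0.823  0.189] [ 0.6565 -0.0375  0.0696] -0.889 -0.234
19.65 yaw 0.9777 F [-3.4 -1.   8.4] M [-0.071  0.884  0.244] [ 0.6565 -0.0376  0.0696] -0.889 -0.234
```

Call:
apply_moves --pt "0 0 0 0 0 0" --pt "0 0 0 0 0 0" --pt "0 0 0 0 0 0" --pt "0 0 0 0 0 0" --claw 0.55

```text
clock: 20.15
tcp_pos: [0.6568, -0.0377, 0.0687]
orientation: [-2.774, -1.474, 0.0]
contact_force: [0.6, 0.3, 1.0]
grip_width: 0.047
gripper_force: 0.0
```

Call:
apply_moves --pt "0 0 -0.05 0 0 0" --pt "0 0 -0.15 0 0 0" --pt "0 0 -0.35 0 0 0" --pt "0 0 -0.5 0 0 0" --pt "0 0 -0.5 0 0 0"

```text
clock: 20.78
tcp_pos: [0.6592, -0.0373, 0.1988]
orientation: [2.771, 1.472, 0.011]
contact_force: [-0.4, -0.8, -0.3]
grip_width: 0.047
gripper_force: 0.0
```

Call:
apply_moves --pt "-0.4 -0.6 0 0 0 0" --pt "-0.4 -0.6 0 0 0 0" --pt "-0.4 -0.6 0 0 0 0" --pt "-0.4 -0.6 0 0 0 0"

```text
clock: 21.28
tcp_pos: [0.4715, -0.0372, 0.1929]
orientation: [-2.774, -1.474, 0.008]
contact_force: [1.3, -0.0, -0.0]
grip_width: 0.0474
gripper_force: 0.0
```

```bash
python3 - <<'E'
from h import *
S=r.grab_frame("scene");T=r.grab_frame("top")
a=cv2.resize(S['pixels'][160:290,250:430,::-1],(500,361),interpolation=cv2.INTER_CUBIC);b=cv2.resize(T['pixels'][115:225,285:376,::-1],(298,361),interpolation=cv2.INTER_CUBIC)
cv2.imwrite('pics/s7.png',np.hstack([a,b]))
for t in "ring_mark","dye_bottle","oil_bottle","culture_dish": print(t,[[(np.round(d["point"],1).tolist(),round(d["conf"],2)) for d in r.landmark_of(p,t)[:1]] for p in (S,T)])
o=r.get_obs();print(o["clock"],o["tcp_pos"],o["contact_force"])
E
```

```text
ring_mark [[([341.6, 181.8], 0.57)], [([313.7, 139.2], 0.77)]]
dye_bottle [[([304.9, 217.9], 0.58)], [([294.6, 186.9], 0.52)]]
oil_bottle [[([391.7, 239.0], 0.7)], [([375.9, 174.6], 0.46)]]
culture_dish [[([400.2, 213.3], 0.76)], [([373.0, 129.2], 0.65)]]
21.775 [ 0.47693504 -0.03646465  0.19361756] [-0.19314851  0.54371867 -0.10352994]
```

View pics/s7.png

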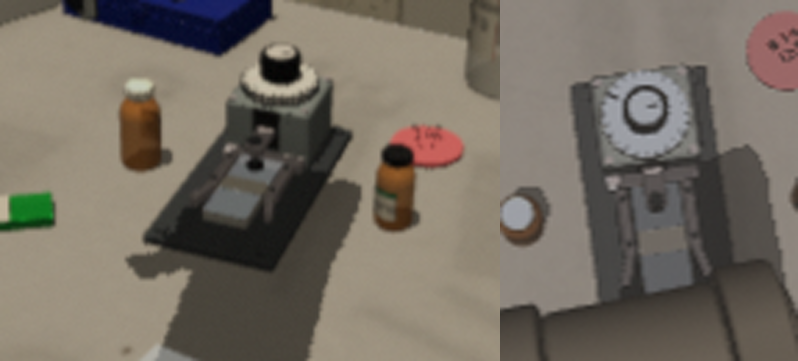

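The foot rests on the glass and the chamber is still home. The ring mark and bystanders have not moved, and the robot is clear.

```bash
python3 -c "
from bench import r
print(r.hand_in())"
```

```text
the job is handed in; nothing more can be done
None
```

The job is handed in: the chamber is home against the end stop, the foot presses it at about 13.6 N (felt at the knob), the ring and bystanders look unmoved in the last pictures, and the robot is clear after about 22 s; the hand-in gave no verdict.

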